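Reverse the shoe-finishing row

TASK

The polish tin, the dye bottle and the two alike cream jars stand in a row on the wooden rack in their order of use. Move all four to the steel rack in the reverse order, one centred on each rubber mat: what now stands at the left end goes to the right end, the second from the left to the second from the right, and so on (left and right as the robot sees them; +y is left). Keep them upright throughout and set them down without dropping them; the two jars are interchangeable.

Things in the scene. Friction and masses are not known exactly. Their poses are not given: they have to be found in the camera images.
- tin: Flat round polish tin of bare metal: body 55 mm across, lid 58 mm across from 17 mm up, 28 mm high in all, about 120 g. Origin: centre of its underside, z up.
- bottle: Slim amber glass dye bottle: straight body 40 mm across up to 68 mm, shoulder to 80 mm, black cap 23 mm across, 96 mm high in all, about 140 g. Origin: centre of its underside, z up.
- jar_a: One of two identical, interchangeable cream jars: white glazed body 48 mm across, 40 mm high, black lid 47 mm across, 54 mm high in all, about 150 g. Origin: centre of its underside, z up.
- jar_b: One of two identical, interchangeable cream jars: white glazed body 48 mm across, 40 mm high, black lid 47 mm across, 54 mm high in all, about 150 g. Origin: centre of its underside, z up.
- pad_tin: Square cork pad (72 x 72 x 4 mm) on which the tin stands at the start, within 9 mm of its middle; origin: centre of its underside, y along the row, z up. It is fixed on the wooden rack: a board 85 mm deep, 400 mm wide, top 50 mm above the table, end cheeks 75 mm high. Four like pads 90 mm apart, one under each thing.
- pad_bottle: As pad_tin, but under the bottle at the start. The two racks are fixed one behind the other, about 185 mm apart centre to centre, either one nearer the robot, rows roughly along y, each turned by up to 6 degrees.
- mat_a: One of four alike round black rubber mats (72 mm across, 4 mm thick), 90 mm apart; the letters say nothing of their order. Origin: centre of its underside, y along the row, z up. Fixed on the steel rack: a sheet 85 mm deep, 400 mm wide, top 70 mm above the table, a wire hoop 104 mm high near each end.
- mat_b: One of four alike round black rubber mats (72 mm across, 4 mm thick), 90 mm apart; the letters say nothing of their order. Origin: centre of its underside, y along the row, z up. Fixed on the steel rack: a sheet 85 mm deep, 400 mm wide, top 70 mm above the table, a wire hoop 104 mm high near each end.
- mat_c: One of four alike round black rubber mats (72 mm across, 4 mm thick), 90 mm apart; the letters say nothing of their order. Origin: centre of its underside, y along the row, z up. Fixed on the steel rack: a sheet 85 mm deep, 400 mm wide, top 70 mm above the table, a wire hoop 104 mm high near each end.
- mat_d: One of four alike round black rubber mats (72 mm across, 4 mm thick), 90 mm apart; the letters say nothing of their order. Origin: centre of its underside, y along the row, z up. Fixed on the steel rack: a sheet 85 mm deep, 400 mm wide, top 70 mm above the table, a wire hoop 104 mm high near each end.
There are look-alikes about, which are no part of the job. There is more than one size of the bottle; the one meant has the size given above. What is shaped like the jar_a but blue is not meant.

How it is judged:
At the end, for the whole second after the job is handed in: All four stand upright (within 0.1 rad), at rest, each on its own mat, centres within 12 mm; tin and bottle at the mirrored places of the row (first from the left on the wooden rack is last on the steel rack, second is third, and the reverse), the jars on the other two mats (((horizontal distance between tin and mat_a below 0.012 m and z of tin in the frame of mat_a between 0 and 0.009 m) or (horizontal distance between tin and mat_b below 0.012 m and z of tin in the frame of mat_b between 0 and 0.009 m) or (horizontal distance between tin and mat_c below 0.012 m and z of tin in the frame of mat_c between 0 and 0.009 m) or (horizontal distance between tin and mat_d below 0.012 m and z of tin in the frame of mat_d between 0 and 0.009 m)) and ((horizontal distance between bottle and mat_a below 0.012 m and z of bottle in the frame of mat_a between 0 and 0.009 m) or (horizontal distance between bottle and mat_b below 0.012 m and z of bottle in the frame of mat_b between 0 and 0.009 m) or (horizontal distance between bottle and mat_c below 0.012 m and z of bottle in the frame of mat_c between 0 and 0.009 m) or (horizontal distance between bottle and mat_d below 0.012 m and z of bottle in the frame of mat_d between 0 and 0.009 m)) and ((horizontal distance between jar_a and mat_a below 0.012 m and z of jar_a in the frame of mat_a between 0 and 0.009 m) or (horizontal distance between jar_a and mat_b below 0.012 m and z of jar_a in the frame of mat_b between 0 and 0.009 m) or (horizontal distance between jar_a and mat_c below 0.012 m and z of jar_a in the frame of mat_c between 0 and 0.009 m) or (horizontal distance between jar_a and mat_d below 0.012 m and z of jar_a in the frame of mat_d between 0 and 0.009 m)) and ((horizontal distance between jar_b and mat_a below 0.012 m and z of jar_b in the frame of mat_a between 0 and 0.009 m) or (horizontal distance between jar_b and mat_b below 0.012 m and z of jar_b in the frame of mat_b between 0 and 0.009 m) or (horizontal distance between jar_b and mat_c below 0.012 m and z of jar_b in the frame of mat_c between 0 and 0.009 m) or (horizontal distance between jar_b and mat_d below 0.012 m and z of jar_b in the frame of mat_d between 0 and 0.009 m)) and ((world y of pad_tin above 0.09 m and world y of tin below -0.09 m) or (world y of pad_tin between 0 and 0.09 m and world y of tin between -0.09 and 0 m) or (world y of pad_tin between -0.09 and 0 m and world y of tin between 0 and 0.09 m) or (world y of pad_tin below -0.09 m and world y of tin above 0.09 m)) and ((world y of pad_bottle above 0.09 m and world y of bottle below -0.09 m) or (world y of pad_bottle between 0 and 0.09 m and world y of bottle between -0.09 and 0 m) or (world y of pad_bottle between -0.09 and 0 m and world y of bottle between 0 and 0.09 m) or (world y of pad_bottle below -0.09 m and world y of bottle above 0.09 m)) and angle between each of tin, bottle, jar_a, jar_b's own z axis and vertical below 0.1 rad and linear speed of each of tin, bottle, jar_a, jar_b below 0.02 m/s and angular speed of each of tin, bottle, jar_a, jar_b below 0.2 rad/s); the robot touches nothing.
It fails at once if a thing tipped by more than about 35 degrees (angle between any of tin, bottle, jar_a, jar_b's own z axis and vertical above 0.6 rad).
It fails at once if a thing dropped: moving faster than 0.6 m/s with no finger touching it (a fall of about 18 mm) ((linear speed of tin above 0.6 m/s and contact force between tin and the fingers below 0.05 N) or (linear speed of bottle above 0.6 m/s and contact force between bottle and the fingers below 0.05 N) or (linear speed of jar_a above 0.6 m/s and contact force between jar_a and the fingers below 0.05 N) or (linear speed of jar_b above 0.6 m/s and contact force between jar_b and the fingers below 0.05 N)).
It also fails if it takes over 93 s, if anything falls off the work surface, if the arm or the gripper's body presses on something with over 40 N, if the wrist force passes 120 N, or if a joint passes its speed limit or range.

ROBOT

A 6-joint arm with a two-finger parallel gripper is mounted at the origin on the work surface. World frame = base frame: x ahead of the robot, y to its left, z up, the work surface at z = 0. Lengths are in m, angles in rad, forces in N, time in s.
With the tool pointing down it reaches from about 0.325 to 0.775 m from the base axis. Payload 5.5 kg.
Tool frame: the origin (TCP) lies between the finger pads; the fingertips stand 22 mm ahead of it and the grasp point (between the pads) lies 3 mm ahead of it; z points along the fingers, y is the line along which they close (so a half turn about z gives the same grasp; the last joint's range is limited). The gripper opens to 88 mm and grips with 3 to 60 N. Pads are 20 mm wide; open, the fingers measure 115 mm over their backs; the gripper's body (75 mm by 178 mm) begins 61 mm behind the grasp point.
Start: joints at [1.119, 0.091, 1.231, -0, 1.82, -0.057], TCP at [0.231, 0.554, 0.245] pointing down, gripper open.
Joint ranges: [-2.87, 2.87], [-0.86, 2.18], [0.17, 2.46], [-1.51, 4.65], [0.06, 2.69], [-2.65, 2.65]. Speed limits (rad/s): [2.57, 2.57, 3.01, 3.14, 3.14, 3.14].

INTERFACE

Orientations are given as a unit quaternion [x, y, z, w].
In Python, from cell import bot, vision, hand_in gives the robot as it stands.
- The arm moves only by the shell command python3 -m handwheel 'ROWS'. ROWS is one flat JSON list of numbers that holds 1 to 8 rows one after another, with no inner brackets; each row has 7 numbers: dx, dy, dz in shares of the most that a row can go, 1 being 62.5 mm, then a rotation vector rx, ry, rz in a scale on which 1.0 is 360 degrees, then the finger opening in m; each row shifts and turns the commanded pose from where the row before left it, along the tool's axes as they then stand; what a row does not reach is not made up. A row lasts 1/8 s, in which the tool goes at most 0.0625 m and 0.188 rad, less where a joint would pass 70% of its speed; a pose out of reach is approached as far as the arm can. The fingers move at their own pace and stop on an object; the grip force is fixed at half the most. Time passes only in rows, so rows that do not move let the fingers close. It prints the time, the measured TCP pose, the force, the opening and the grip force at its end. Input that does not fit is refused with a message, and nothing moves.
- bot.state(): the state, without advancing time (a new reading comes with each control period).
- vision.grab_frame(name): name is "scene" or "top" or "wrist"; returns a dict with "color" (480x640x3 uint8, red, green, blue), "z_map" (480x640 float32, m along the optical axis (not along the pixel's ray), 0 where there is no reading), "mtx" (3x3 intrinsics, pixels), "k1" (the pictures are not rectified: a ray, as slopes to the right and down, at radius r is drawn at 1 + k1 r^2 times it, then the intrinsics apply), "origin" and "rotation" of the camera in the world; the wrist camera has in their place "hand_eye" (4x4, takes a point from camera to tool coordinates, whose origin is the TCP and whose axes are the flange's). Camera axes: x right, y down, z forward; pixel columns grow to the right and rows downward; lengths in m; the calibration is good to about 2 mm. A picture is of the moment at which its call begins: read the wrist's pose just before it.
- hand_in(): hands the job in; it is judged then, once.
The state is a dict: "time": time; "qpos": joint angles; "qvel": joint speeds; "joint_efforts": joint torques, N m; "eef_pos": TCP position; "ee_rot": TCP orientation; "ft_force": force on the tool from outside, world axes, zero at the start; "torque": the same for the moment, N m; "gripper_width": finger opening in m; "gripper_force": force on a finger pad.
Only numpy, scipy, OpenCV 4.12 (cv2) and the standard library are available. Lean on these libraries where they do the work, as an engineer would, in place of code of your own. Each camera call takes 0.05 s, during which the arm holds its last target. There are 200 camera calls.

## Working session

There is one attempt and no reset: what is moved stays moved. The work goes in short steps, Python scripts to look and compute and a shell command to move; the robot and the scene stay as the last step left them, time stands still between calls to the robot, and variables do not carry over. Pictures are saved under pics/ and viewed, at most 14 in all, crops included, and the job is handed in when it is done.

```bash
ls; mkdir -p pics; python3 - <<'E'
from cell import bot,vision
import cv2,numpy as np
s=bot.state();print(s)
for n in("top","scene"):
    f=vision.grab_frame(n);cv2.imwrite(f"pics/{n}0.png",f["color"][:,:,::-1]);np.savez(f"{n}0.npz",**f)
    print(n,f["mtx"],f["k1"],f["origin"],f["rotation"])
E
```

```text
pics
{'time': 0.0, 'qpos': array([ 1.11929729e+00,  9.18657751e-02,  1.23185396e+00, -2.49391655e-05,
        1.81978259e+00, -5.66857222e-02]), 'qvel': array([ 0.0013628 ,  0.00169266,  0.00027502, -0.00019689, -0.00021227,
        0.00091674]), 'joint_efforts': array([ 4.34958756e-04, -4.46445000e+01, -4.06447649e+01,  6.99001621e-02,
        2.89783574e-02, -1.29513678e-04]), 'eef_pos': array([0.23067685, 0.55362257, 0.24352072]), 'ee_rot': array([ 1.96129931e-01,  9.80577451e-01, -9.27214026e-04, -2.28313793e-04]), 'ft_force': array([ 0.22957254, -0.63568413,  0.76291977]), 'torque': array([-0.01847251, -0.02820553, -0.04430091]), 'gripper_force': 0.0, 'gripper_width': 0.08793521790143494}
top [[564.94700806   0.         320.33195137]
 [  0.         564.94700806 238.13709746]
 [  0.           0.           1.        ]] -0.09312349267132493 [0.4112359  0.00885238 0.88633255] [-0.6953752   0.7098551  -0.08141283  0.07701311]
scene [[462.20364012   0.         316.91617658]
 [  0.         462.20364012 238.1533961 ]
 [  0.           0.           1.        ]] -0.12170968755883836 [0.99815167 0.21517057 0.5437127 ] [ 0.46626015  0.79388037 -0.33293304 -0.20374257]
```

View pics/top0.png

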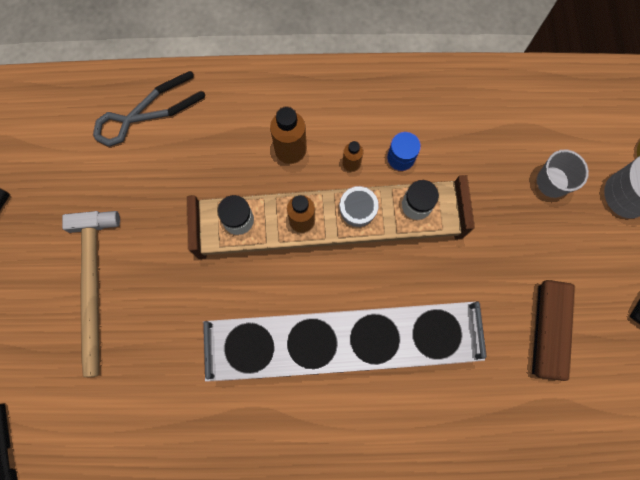

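View pics/scene0.png

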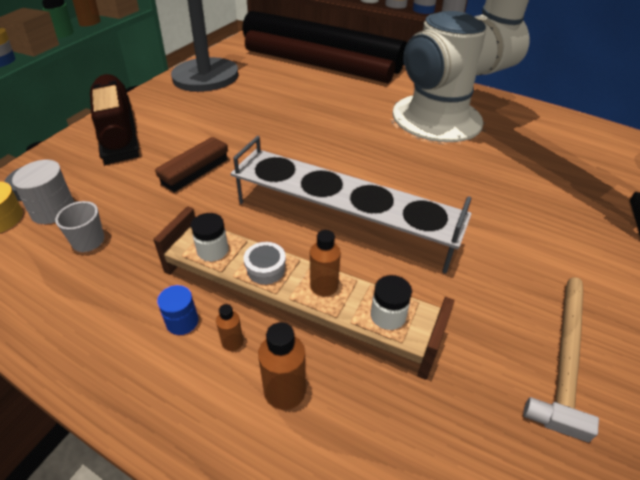

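Top view (x up, y left): the wooden rack, from the left, holds a jar (235,212), the bottle (301,212), the tin (358,206) and a jar (421,200). The steel rack's mats are at (249,347), (312,343), (375,338) and (437,333). The scene view confirms this layout, with the steel rack nearer the robot.

```bash
cat > h.py <<'E'
import numpy as np,cv2
from scipy.spatial.transform import Rotation as R
def und(f,uv):
    K=f["mtx"];d=(np.asarray(uv,float).reshape(-1,2)-K[:2,2])/[K[0,0],K[1,1]]
    u=d.copy()
    for _ in range(8): u=d/(1+float(f["k1"])*(u**2).sum(1,keepdims=True))
    return np.c_[u,np.ones(len(u))]
def plane(f,uv,z,T=None):
    Rm,o=(R.from_quat(f["rotation"]).as_matrix(),f["origin"]) if T is None else (T[:3,:3],T[:3,3])
    r=und(f,uv)@Rm.T
    return o+r*((z-o[2])/r[:,2])[:,None]
def cloud(f,T=None):
    Rm,o=(R.from_quat(f["rotation"]).as_matrix(),f["origin"]) if T is None else (T[:3,:3],T[:3,3])
    v,u=np.mgrid[:480,:640];P=und(f,np.c_[u.ravel(),v.ravel()])*f["z_map"].reshape(-1,1)
    return (P@Rm.T+o).reshape(480,640,3)
def blobs(mask,amin=200):
    mask=cv2.morphologyEx(mask.astype(np.uint8),cv2.MORPH_OPEN,np.ones((3,3)))
    return [c[:,0] for c in cv2.findContours(mask,0,cv2.CHAIN_APPROX_NONE)[0] if cv2.contourArea(c)>amin]
E
python3 - <<'E'
from h import *
f=dict(np.load("top0.npz"));C=cloud(f);g=f["color"].max(2)
roi=np.zeros((480,640),bool);roi[285:400,200:490]=1
M=[]
for c in blobs((g<60)&roi,800):
    e=cv2.fitEllipse(c.astype(np.float32));p=plane(f,[e[0]],.074)[0];M.append(p);print("mat",np.round(e[0],1),np.round(e[1],1),p.round(4))
M=np.array(M);k=np.polyfit(M[:,1],M[:,0],1);print("row slope dx/dy",k)
for n,(u,v),z,r in [("jarL",(235,212),.108,.0235),("bottle",(301,205),.150,.0115),("tin",(358,206),.082,.029),("jarR",(421,200),.108,.0235)]:
    w=np.s_[v-35:v+35,u-28:u+28];m=np.zeros((480,640),bool);m[w]=abs(C[w][...,2]-z)<.006
    P=C[m];b=max(blobs(m,30),key=len);(c,rr)=cv2.minEnclosingCircle(b.astype(np.float32))
    print(n,len(P),P.mean(0).round(4),"circ",plane(f,[c],z)[0].round(4),"r",rr*(.886-z)/565)
for n,w in [("bigbottle",np.s_[105:165,268:310]),("blue",np.s_[130:170,388:420]),("tiny",np.s_[140:172,340:364])]:
    P=C[w];i=P[...,2]>.02;print(n,P[i].min(0).round(3),P[i].max(0).round(3),P[...,2].max())
for c in blobs((g<75)&(np.s_[:] is not None)&(np.indices(g.shape)[0]>180)&(np.indices(g.shape)[0]<240)&(np.indices(g.shape)[1]>205)&(np.indices(g.shape)[1]<450),100):
    e=cv2.fitEllipse(c.astype(np.float32));print("dark",np.round(e[0],1),np.round(e[1],1),plane(f,[e[0]],.108)[0].round(4),plane(f,[e[0]],.15)[0].round(4))
E
```

```text
mat [248.8 347.7] [47.4 48. ] [0.4394 0.1065 0.074 ]
mat [311.6 343.5] [47.5 47.8] [0.4437 0.0174 0.074 ]
mat [374.5 338.8] [47.  47.9] [ 0.4483 -0.0722  0.074 ]
mat [436.7 333.9] [46.4 47.7] [ 0.4528 -0.1617  0.074 ]
row slope dx/dy [-0.05031265  0.44464832]
jarL 819 [0.6321 0.1265 0.1069] circ [0.6317 0.1263 0.108 ] r 0.022424521292627383
bottle 221 [0.6289 0.0291 0.1487] circ [0.6283 0.0289 0.15  ] r 0.0109157286517388
tin 1157 [ 0.6439 -0.0563  0.0812] circ [ 0.6437 -0.0562  0.082 ] r 0.027651391142448495
jarR 778 [ 0.65   -0.1469  0.107 ] circ [ 0.65  -0.147  0.108] r 0.021911414229131378
bigbottle [0.411 0.009 0.02 ] [0.789 0.075 0.886] 0.8863325475588241
blue [ 0.411 -0.158  0.02 ] [0.774 0.009 0.886] 0.8863325475588241
tiny [ 0.411 -0.068  0.02 ] [0.755 0.009 0.886] 0.8863325475588241
dark [301.5 224.5] [12.8 24.8] [0.6094 0.0284 0.108 ] [0.5987 0.0273 0.15  ]
dark [299.7 204. ] [15.8 16.9] [0.6397 0.0307 0.108 ] [0.6273 0.0295 0.15  ]
dark [233.5 211.3] [30.9 32.1] [0.6308 0.1255 0.108 ] [0.6189 0.1192 0.15  ]
dark [421.6 196.1] [30.4 32. ] [ 0.6483 -0.1454  0.108 ] [ 0.6355 -0.1371  0.15  ]
```

Units first: shifts go in shares of 62.5 mm and turns go in shares of 360 degrees. So 0.168 rad / 6.2832 = 0.0267.

```bash
python3 -m handwheel '[0,0,0,0,0,0.0267,0.088,0,0,0,0,0,0.0267,0.088,0,0,0,0,0,0.0267,0.088,0,0,0,0,0,0.0267,0.088,0,0,0,0,0,0.0267,0.088,0,0,0,0,0,0.0267,0.088,0,0,0,0,0,0.0267,0.088]'
```

```text
time: 0.98
eef_pos: [0.2307, 0.5537, 0.244]
ee_rot: [0.709, 0.705, -0.001, 0.0]
ft_force: [-0.5, 0.1, -0.9]
gripper_width: 0.0876
gripper_force: 0.0
```

Scaled: -0.043 m is -0.688, 0.04 m is 0.64.

```bash
python3 -m handwheel '[-0.688,0.64,0,0,0,0,0.088,-0.688,0.64,0,0,0,0,0.088,-0.688,0.64,0,0,0,0,0.088,-0.688,0.64,0,0,0,0,0.088,-0.688,0.64,0,0,0,0,0.088]'; python3 -m handwheel '[-0.688,0.64,0,0,0,0,0.088,-0.688,0.64,0,0,0,0,0.088,-0.688,0.64,0,0,0,0,0.088,-0.688,0.64,0,0,0,0,0.088,-0.688,0.64,0,0,0,0,0.088,0,0,0,0,0,0,0.088]'
```

```text
time: 1.6
eef_pos: [0.4317, 0.3373, 0.2442]
ee_rot: [0.707, 0.707, -0.0, -0.0]
ft_force: [0.3, 0.3, -0.4]
gripper_width: 0.0879
gripper_force: 0.0
time: 2.35
eef_pos: [0.6324, 0.1202, 0.2421]
ee_rot: [0.709, 0.705, -0.002, -0.001]
ft_force: [0.5, 0.4, -0.5]
gripper_width: 0.0881
gripper_force: 0.0
```

```bash
python3 - <<'E'
from h import *
from cell import bot,vision
s=bot.state();f=vision.grab_frame("wrist")
cv2.imwrite("pics/w1.png",f["color"][:,:,::-1])
T=np.eye(4);T[:3,:3]=R.from_quat(s["ee_rot"]).as_matrix();T[:3,3]=s["eef_pos"];T=T@f["hand_eye"]
C=cloud(f,T);print(s["eef_pos"],T[:3,3].round(3))
for z in(.108,.150,.082):
    m=(abs(C[...,2]-z)<.005)&(f["z_map"]>0)
    for b in blobs(m,300):
        q=np.zeros((480,640),np.uint8);cv2.drawContours(q,[b[:,None]],-1,1,-1);P=C[(q>0)&m]
        print(z,len(P),P.mean(0).round(4),np.ptp(P,axis=0).round(3))
E
```

```text
[0.63236062 0.12021864 0.24212506] [0.634 0.204 0.384]
0.108 2550 [0.6338 0.1285 0.1096] [0.046 0.046 0.009]
0.108 842 [0.4394 0.1627 0.1051] [0.078 0.011 0.004]
0.15 644 [0.6307 0.0324 0.1511] [0.023 0.023 0.008]
```

View pics/w1.png

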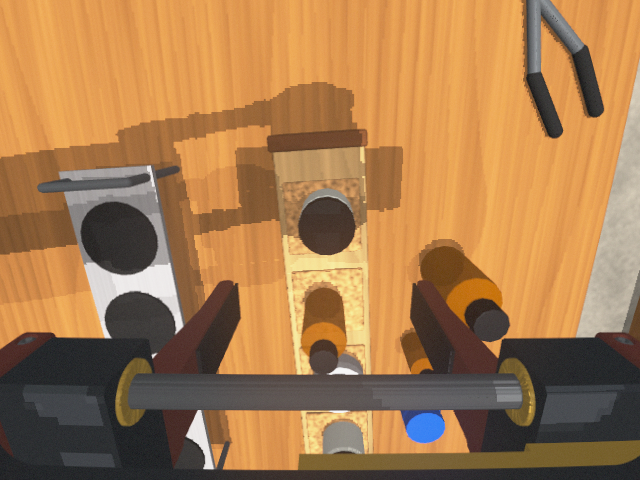

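The wrist view shows the jar at (327,225), the bottle cap at (323,357) and clear space for the fingers on either side. Both cameras agree to about 2 mm.

Scaled: 0.05 m is 0.8, 0.007 m is 0.112.

```bash
python3 -m handwheel '[0.112,0,0.8,0,0,0,0.088,0,0,0.8,0,0,0,0.088,0,0,0.56,0,0,0,0.088,0,0,0.32,0,0,0,0.088,0,0,0,0,0,0,0.088]';python3 -m handwheel '[0,0,0,0,0,0,0.03,0,0,0,0,0,0,0.03,0,0,0,0,0,0,0.03,0,0,0,0,0,0,0.03,0,0,0,0,0,0,0.03]'
```

```text
time: 3.02
eef_pos: [0.6296, 0.1316, 0.0885]
ee_rot: [0.707, 0.707, -0.001, -0.001]
ft_force: [0.3, -0.7, 0.5]
gripper_width: 0.0878
gripper_force: 0.0
time: 3.65
eef_pos: [0.6313, 0.1308, 0.0902]
ee_rot: [0.707, 0.707, 0.001, 0.0]
ft_force: [0.8, 0.3, 1.7]
gripper_width: 0.0476
gripper_force: 30.0
```

Scaled: -0.05 m is -0.8, -0.02 m is -0.32.

```bash
python3 -m handwheel '[0,0,-0.32,0,0,0,0.03,0,0,-0.64,0,0,0,0.03,0,-0.32,-0.16,0,0,0,0.03,-0.08,-0.64,0,0,0,0,0.03,-0.08,-0.8,0,0,0,0,0.03,-0.08,-0.8,0,0,0,0,0.03,-0.08,-0.512,0,0,0,0,0.03,0,0,0,0,0,0,0.03]'; python3 -m handwheel '[0,0,0,0,0,0,0.03]'
```

```text
time: 4.65
eef_pos: [0.4376, 0.1108, 0.1612]
ee_rot: [0.707, 0.707, 0.001, 0.001]
ft_force: [0.1, -0.4, -1.1]
gripper_width: 0.0473
gripper_force: 30.0
time: 4.78
eef_pos: [0.4394, 0.1109, 0.1606]
ee_rot: [0.707, 0.707, 0.001, 0.0]
ft_force: [0.1, 0.7, -1.2]
gripper_width: 0.0472
gripper_force: 30.0
```

Scaled: 0.03 m is 0.48, 0.012 m is 0.192.

```bash
python3 -m handwheel '[0,0,0.48,0,0,0,0.03,0,0,0.192,0,0,0,0.03,0,0,0.096,0,0,0,0.03,0,0,0,0,0,0,0.03]';python3 -m handwheel '[0,0,0.032,0,0,0,0.03,0,0,0,0,0,0,0.03]'
```

```text
time: 5.28
eef_pos: [0.439, 0.1109, 0.1117]
ee_rot: [0.707, 0.707, -0.0, -0.0]
ft_force: [-0.7, -0.3, -0.5]
gripper_width: 0.0474
gripper_force: 30.0
time: 5.52
eef_pos: [0.4391, 0.1109, 0.1102]
ee_rot: [0.707, 0.707, 0.0, 0.0]
ft_force: [-0.6, 0.2, -1.1]
gripper_width: 0.0477
gripper_force: 30.0
```

Scaled: 0.001 m is 0.016.

```bash
python3 -m handwheel '[0,0,0.016,0,0,0,0.03,0,0,0,0,0,0,0.03]';python3 -m handwheel '[0,0,0.016,0,0,0,0.03,0,0,0,0,0,0,0.03]'
```

```text
time: 5.78
eef_pos: [0.4391, 0.1109, 0.1101]
ee_rot: [0.707, 0.707, 0.001, 0.0]
ft_force: [-2.4, 0.9, 5.4]
gripper_width: 0.0472
gripper_force: 30.0
time: 6.02
eef_pos: [0.4391, 0.1109, 0.1101]
ee_rot: [0.707, 0.707, 0.001, 0.001]
ft_force: [-3.9, -0.3, 9.7]
gripper_width: 0.0474
gripper_force: 30.0
```

Scaled: 0.055 m is 0.88, -0.02 m is -0.32.

```bash
python3 -m handwheel '[0,0,-0.016,0,0,0,0.088,0,0,0,0,0,0,0.088,0,0,0,0,0,0,0.088,0,0,-0.64,0,0,0,0.088,0,0,-0.8,0,0,0,0.088,-0.08,0.32,-0.32,0,0,0,0.088,-0.4,0.88,0,0,0,0,0.088,-0.4,0.88,0,0,0,0,0.088]';python3 -m handwheel '[-0.32,0.72,0,0,0,0,0.088,-0.096,0.24,0,0,0,0,0.088,0,0,0,0,0,0,0.088,0,0,0,0,0,0,0.088]'
cat > w.py <<'E'
from h import *
from cell import bot,vision
def look():
    s=bot.state();f=vision.grab_frame("wrist")
    T=np.eye(4);T[:3,:3]=R.from_quat(s["ee_rot"]).as_matrix();T[:3,3]=s["eef_pos"];T=T@f["hand_eye"]
    return s,f,T,cloud(f,T)
def top(tag,zs=(.108,.128,.150,.170,.082,.102)):
    f=vision.grab_frame("top");C=cloud(f);cv2.imwrite(f"pics/{tag}.png",f["color"][:,:,::-1]);rep(f,C,zs,80)
def rep(f,C,zs,a):
    for z in zs:
        m=(abs(C[...,2]-z)<.005)&(f["z_map"]>0)&(C[...,0]>.39)&(C[...,0]<.68)&(abs(C[...,1])<.22)
        for b in blobs(m,a):
            q=np.zeros((480,640),np.uint8);cv2.drawContours(q,[b[:,None]],-1,1,-1);P=C[(q>0)&m]
            print(z,len(P),P.mean(0).round(4),np.ptp(P,axis=0).round(3))
E
python3 -c "
from w import *
s,f,T,C=look();print(s['eef_pos']);rep(f,C,(.108,.128,.15,.082),300);print('TOP');top('t1')"
```

```text
time: 7.02
eef_pos: [0.5704, 0.0554, 0.2193]
ee_rot: [0.707, 0.707, 0.001, 0.001]
ft_force: [0.8, 1.1, 0.6]
gripper_width: 0.0879
gripper_force: 0.0
time: 7.52
eef_pos: [0.6283, 0.0303, 0.2185]
ee_rot: [0.707, 0.707, -0.0, -0.0]
ft_force: [-0.8, 0.6, -0.5]
gripper_width: 0.0879
gripper_force: 0.0
[0.62825364 0.03026242 0.21854102]
0.108 1715 [ 0.6518 -0.1452  0.1094] [0.047 0.046 0.009]
0.108 562 [0.4596 0.1093 0.1084] [0.019 0.045 0.01 ]
0.108 1137 [0.4442 0.1625 0.1051] [0.07  0.011 0.005]
0.128 1187 [0.6307 0.0381 0.1277] [0.038 0.032 0.01 ]
0.128 4356 [0.4425 0.108  0.1294] [0.048 0.046 0.009]
0.15 993 [0.6308 0.0314 0.1513] [0.023 0.023 0.009]
0.082 3009 [ 0.646  -0.0531  0.0837] [0.057 0.058 0.009]
0.082 368 [0.4601 0.1091 0.0818] [0.016 0.043 0.01 ]
TOP
0.108 760 [ 0.6501 -0.147   0.1071] [0.047 0.045 0.008]
0.102 292 [ 0.4568 -0.2159  0.1025] [0.078 0.009 0.009]
```

Scaled: 0.05 m is 0.8, 0.04 m is 0.64.

```bash
python3 -m handwheel '[0,0.016,0.8,0,0,0,0.088,0,0,0.64,0,0,0,0.088,0,0,0.4,0,0,0,0.088,0,0,0,0,0,0,0.02,0,0,0,0,0,0,0.02,0,0,0,0,0,0,0.02,0,0,0,0,0,0,0.02,0,0,0,0,0,0,0.02]';python3 -m handwheel '[0,0,0,0,0,0,0.02]'
```

```text
time: 8.62
eef_pos: [0.63, 0.0298, 0.1043]
ee_rot: [0.707, 0.707, 0.0, 0.0]
ft_force: [0.3, 0.3, -0.4]
gripper_width: 0.0413
gripper_force: 0.0
time: 8.75
eef_pos: [0.6301, 0.0298, 0.1042]
ee_rot: [0.707, 0.707, 0.0, 0.0]
ft_force: [0.5, 0.2, 1.7]
gripper_width: 0.0401
gripper_force: 30.0
```

Scaled: -0.045 m is -0.72, -0.02 m is -0.32.

```bash
python3 -m handwheel '[0,0,-0.32,0,0,0,0.02,0,0,-0.48,0,0,0,0.02,-0.096,-0.176,-0.24,0,0,0,0.02,-0.4,-0.72,0,0,0,0,0.02,-0.4,-0.72,0,0,0,0,0.02,-0.4,-0.72,0,0,0,0,0.02,-0.32,-0.56,0,0,0,0,0.02,0,0,0,0,0,0,0.02]'; python3 -m handwheel '[0,0,0.48,0,0,0,0.02,0,0,0.192,0,0,0,0.02,0,0,0,0,0,0,0.02]'
```

```text
time: 9.75
eef_pos: [0.4468, -0.0723, 0.1692]
ee_rot: [0.708, 0.706, 0.0, 0.001]
ft_force: [0.6, 0.4, -1.3]
gripper_width: 0.0393
gripper_force: 30.0
time: 10.12
eef_pos: [0.4486, -0.0708, 0.126]
ee_rot: [0.707, 0.707, -0.0, -0.001]
ft_force: [0.4, 0.1, -0.7]
gripper_width: 0.0395
gripper_force: 30.0
```

Scaled: 0.002 m is 0.032.

```bash
python3 -m handwheel '[0,0,0.032,0,0,0,0.02,0,0,0,0,0,0,0.02]';python3 -m handwheel '[0,0,0.016,0,0,0,0.02,0,0,0,0,0,0,0.02]'
```

```text
time: 10.38
eef_pos: [0.4491, -0.0711, 0.1252]
ee_rot: [0.707, 0.707, 0.0, 0.0]
ft_force: [0.3, -0.2, -1.0]
gripper_width: 0.0396
gripper_force: 30.0
time: 10.62
eef_pos: [0.4491, -0.0712, 0.1241]
ee_rot: [0.707, 0.707, 0.0, 0.0]
ft_force: [0.2, 0.3, -0.5]
gripper_width: 0.0398
gripper_force: 30.0
```

Scaled: 0.001 m is 0.016.

```bash
python3 -m handwheel '[0,0,0.016,0,0,0,0.02,0,0,0,0,0,0,0.02]'
```

```text
time: 10.88
eef_pos: [0.4491, -0.0712, 0.124]
ee_rot: [0.707, 0.707, 0.0, 0.001]
ft_force: [-0.7, 0.5, 5.4]
gripper_width: 0.0396
gripper_force: 30.0
```

Scaled: 0.055 m is 0.88, -0.05 m is -0.8.

```bash
python3 -m handwheel '[0,0,0,0,0,0,0.088,0,0,0,0,0,0,0.088,0,0,0,0,0,0,0.088,0,0,-0.64,0,0,0,0.088,0,0,-0.8,0,0,0,0.088,0,0.16,-0.32,0,0,0,0.088,0.064,0.72,0,0,0,0,0.088,0.064,0.88,0,0,0,0,0.088]';python3 -m handwheel '[0.064,0.8,0,0,0,0,0.088,0.064,0.576,0,0,0,0,0.088,0,0,0,0,0,0,0.088,0,0,0,0,0,0,0.088]'
python3 -c "
from w import *
s,f,T,C=look();print(s['eef_pos']);rep(f,C,(.128,.17,.082,.108),300)
for c in blobs((f['color'].max(2)<60)&(abs(C[...,2]-.074)<.006),800):
    e=cv2.fitEllipse(c.astype(np.float32));print('mat',np.round(e[1],1),plane(f,[e[0]],.074,T).round(4))"
```

```text
time: 11.88
eef_pos: [0.5601, -0.0632, 0.2339]
ee_rot: [0.707, 0.707, 0.001, 0.001]
ft_force: [-0.2, 0.2, 0.6]
gripper_width: 0.0877
gripper_force: 0.0
time: 12.38
eef_pos: [0.6443, -0.0552, 0.2324]
ee_rot: [0.707, 0.707, -0.0, -0.0]
ft_force: [0.7, -0.1, -1.1]
gripper_width: 0.0878
gripper_force: 0.0
[ 0.6443059  -0.05521716  0.23235621]
0.128 440 [ 0.4648 -0.0628  0.1281] [0.026 0.035 0.01 ]
0.128 1508 [0.4517 0.0963 0.129 ] [0.03  0.025 0.009]
0.17 1066 [ 0.4527 -0.0695  0.1709] [0.023 0.022 0.009]
0.082 3440 [ 0.6461 -0.0541  0.0839] [0.057 0.058 0.009]
0.082 488 [0.4587 0.0995 0.082 ] [0.026 0.039 0.01 ]
0.108 2128 [ 0.6519 -0.1447  0.1095] [0.046 0.047 0.009]
0.108 373 [ 0.4646 -0.0629  0.1081] [0.027 0.034 0.01 ]
0.108 552 [0.459  0.0977 0.1079] [0.023 0.031 0.01 ]
mat [77.  92.2] [[0.4455 0.0188 0.074 ]]
```

Scaled: 0.055 m is 0.88, 0.05 m is 0.8.

```bash
python3 -m handwheel '[0,0,0.88,0,0,0,0.088,0,0,0.8,0,0,0,0.088,0,0,0.48,0,0,0,0.088,0,0,0.224,0,0,0,0.088,0,0,0,0,0,0,0.04,0,0,0,0,0,0,0.04,0,0,0,0,0,0,0.04,0,0,0,0,0,0,0.04]';python3 -m handwheel '[0,0,0,0,0,0,0.04]'
```

```text
time: 13.42
eef_pos: [0.6455, -0.0553, 0.0854]
ee_rot: [0.707, 0.707, 0.001, 0.001]
ft_force: [-1.3, 0.4, 4.1]
gripper_width: 0.0567
gripper_force: 30.0
time: 13.55
eef_pos: [0.6455, -0.0552, 0.0854]
ee_rot: [0.707, 0.707, 0.001, 0.001]
ft_force: [-1.1, -0.2, 5.9]
gripper_width: 0.0572
gripper_force: 30.0
```

Scaled: -0.05 m is -0.8, 0.018 m is 0.288.

```bash
python3 -m handwheel '[0,0,-0.24,0,0,0,0.04,0,0,-0.56,0,0,0,0.04,0.288,-0.48,-0.16,0,0,0,0.04,0.32,-0.8,0,0,0,0,0.04,0.288,-0.8,0,0,0,0,0.04,0.192,-0.72,0,0,0,0,0.04,0.096,-0.416,0,0,0,0,0.04,0,0,0,0,0,0,0.04]'; python3 -m handwheel '[0,0,0.32,0,0,0,0.04,0,0,0.192,0,0,0,0.04,0,0,0.048,0,0,0,0.04,0,0,0,0,0,0,0.04]'
```

```text
time: 14.55
eef_pos: [0.443, 0.0193, 0.1445]
ee_rot: [0.707, 0.707, 0.001, 0.001]
ft_force: [1.1, -0.4, -1.6]
gripper_width: 0.0571
gripper_force: 30.0
time: 15.05
eef_pos: [0.4438, 0.0187, 0.108]
ee_rot: [0.707, 0.707, -0.0, -0.001]
ft_force: [0.2, 0.3, -1.1]
gripper_width: 0.0573
gripper_force: 30.0
```

Scaled: 0.0015 m is 0.024.

```bash
python3 -m handwheel '[0,0,0.024,0,0,0,0.04,0,0,0,0,0,0,0.04]';python3 -m handwheel '[0,0,0.016,0,0,0,0.04,0,0,0,0,0,0,0.04]'
```

```text
time: 15.3
eef_pos: [0.444, 0.0188, 0.1074]
ee_rot: [0.707, 0.707, 0.0, 0.0]
ft_force: [-0.2, -0.2, -0.9]
gripper_width: 0.0575
gripper_force: 30.0
time: 15.55
eef_pos: [0.4438, 0.0189, 0.1062]
ee_rot: [0.707, 0.707, 0.0, 0.0]
ft_force: [-1.0, 0.7, -1.4]
gripper_width: 0.0572
gripper_force: 30.0
```

Scaled: 0.001 m is 0.016.

```bash
python3 -m handwheel '[0,0,0.016,0,0,0,0.04,0,0,0,0,0,0,0.04]';python3 -m handwheel '[0,0,0.008,0,0,0,0.04,0,0,0,0,0,0,0.04]'
```

```text
time: 15.8
eef_pos: [0.4439, 0.0189, 0.1054]
ee_rot: [0.707, 0.707, 0.0, 0.0]
ft_force: [-0.4, -0.0, 1.1]
gripper_width: 0.0574
gripper_force: 30.0
time: 16.05
eef_pos: [0.4439, 0.0189, 0.1054]
ee_rot: [0.707, 0.707, 0.0, 0.0]
ft_force: [-4.1, -0.6, 5.3]
gripper_width: 0.0573
gripper_force: 30.0
```

Scaled: -0.05 m is -0.8, 0.045 m is 0.72.

```bash
python3 -m handwheel '[0,0,0,0,0,0,0.088,0,0,0,0,0,0,0.088,0,0,0,0,0,0,0.088,0,0,-0.8,0,0,0,0.088,0,0,-0.8,0,0,0,0.088,-0.128,0.16,-0.32,0,0,0,0.088,-0.576,0.72,0,0,0,0,0.088,-0.576,0.72,0,0,0,0,0.088]';python3 -m handwheel '[-0.576,0.72,0,0,0,0,0.088,-0.576,0.72,0,0,0,0,0.088,-0.208,0.272,0,0,0,0,0.088,0,0,0,0,0,0,0.088,0,0,0,0,0,0,0.088]'
python3 -c "
from w import *
s,f,T,C=look();print(s['eef_pos']);rep(f,C,(.17,.102,.108),300)"
```

```text
time: 17.05
eef_pos: [0.5452, -0.0619, 0.2255]
ee_rot: [0.707, 0.707, 0.001, 0.001]
ft_force: [0.5, 1.0, 0.5]
gripper_width: 0.0879
gripper_force: 0.0
time: 17.68
eef_pos: [0.6504, -0.1456, 0.2246]
ee_rot: [0.707, 0.707, -0.0, -0.0]
ft_force: [0.4, -0.3, 0.4]
gripper_width: 0.088
gripper_force: 0.0
[ 0.65039267 -0.14561419  0.22460878]
0.102 804 [ 0.4613 -0.2151  0.1041] [0.079 0.009 0.01 ]
0.102 428 [ 0.4668 -0.07    0.1019] [0.015 0.037 0.01 ]
0.102 3204 [0.4524 0.0072 0.1036] [0.047 0.034 0.01 ]
0.108 599 [ 0.4602 -0.2157  0.105 ] [0.077 0.009 0.004]
0.108 2808 [ 0.6519 -0.1455  0.1096] [0.046 0.046 0.009]
0.108 444 [ 0.4668 -0.0699  0.1079] [0.014 0.037 0.01 ]
0.108 2274 [0.4498 0.0084 0.1042] [0.045 0.033 0.004]
```

Tin partly hidden there; I'll check it from the top camera at the end. Now the last jar.

Scaled: 0.055 m is 0.88, 0.05 m is 0.8.

```bash
python3 -m handwheel '[0,0,0.88,0,0,0,0.088,0,0,0.8,0,0,0,0.088,0,0,0.48,0,0,0,0.088,0,0,0,0,0,0,0.03,0,0,0,0,0,0,0.03,0,0,0,0,0,0,0.03,0,0,0,0,0,0,0.03,0,0,0,0,0,0,0.03]';python3 -m handwheel '[0,0,0,0,0,0,0.03]'
```

```text
time: 18.73
eef_pos: [0.6513, -0.1463, 0.0911]
ee_rot: [0.707, 0.707, 0.001, 0.001]
ft_force: [-0.9, 1.2, 4.4]
gripper_width: 0.0472
gripper_force: 30.0
time: 18.85
eef_pos: [0.6513, -0.1463, 0.0911]
ee_rot: [0.707, 0.707, 0.001, 0.001]
ft_force: [-0.9, -0.5, 5.7]
gripper_width: 0.0471
gripper_force: 30.0
```

Scaled: -0.05 m is -0.8, -0.035 m is -0.56.

```bash
python3 -m handwheel '[0,0,-0.32,0,0,0,0.03,0,0,-0.56,0,0,0,0.03,0,-0.32,-0.16,0,0,0,0.03,-0.08,-0.8,0,0,0,0,0.03,-0.08,-0.8,0,0,0,0,0.03,-0.08,-0.8,0,0,0,0,0.03,0,-0.448,0,0,0,0,0.03,0,0,0,0,0,0,0.03]'; python3 -m handwheel '[0,0,0.48,0,0,0,0.03,0,0,0.16,0,0,0,0.03,0,0,0,0,0,0,0.03]'
```

```text
time: 19.85
eef_pos: [0.4518, -0.1614, 0.1559]
ee_rot: [0.708, 0.707, 0.0, 0.001]
ft_force: [1.4, -0.7, -0.4]
gripper_width: 0.0474
gripper_force: 30.0
time: 20.23
eef_pos: [0.4528, -0.1609, 0.114]
ee_rot: [0.707, 0.707, -0.0, -0.001]
ft_force: [-0.2, 0.0, -1.1]
gripper_width: 0.0469
gripper_force: 30.0
```

Scaled: 0.002 m is 0.032.

```bash
python3 -m handwheel '[0,0,0.032,0,0,0,0.03,0,0,0,0,0,0,0.03]';python3 -m handwheel '[0,0,0.016,0,0,0,0.03,0,0,0,0,0,0,0.03]'
```

```text
time: 20.48
eef_pos: [0.4532, -0.1612, 0.1134]
ee_rot: [0.707, 0.707, 0.0, 0.0]
ft_force: [0.7, -0.2, -1.3]
gripper_width: 0.0471
gripper_force: 30.0
time: 20.72
eef_pos: [0.4528, -0.1612, 0.1118]
ee_rot: [0.707, 0.707, 0.0, 0.0]
ft_force: [0.2, 0.2, -1.2]
gripper_width: 0.0472
gripper_force: 30.0
```

Scaled: 0.001 m is 0.016.

```bash
python3 -m handwheel '[0,0,0.016,0,0,0,0.03,0,0,0,0,0,0,0.03]';python3 -m handwheel '[0,0,0.008,0,0,0,0.03,0,0,0,0,0,0,0.03]'
```

```text
time: 20.98
eef_pos: [0.4529, -0.1612, 0.1111]
ee_rot: [0.707, 0.707, 0.0, 0.0]
ft_force: [-0.5, 0.3, 1.7]
gripper_width: 0.0472
gripper_force: 30.0
time: 21.22
eef_pos: [0.4529, -0.1612, 0.1111]
ee_rot: [0.707, 0.707, 0.0, 0.0]
ft_force: [-2.5, 1.5, 5.3]
gripper_width: 0.0472
gripper_force: 30.0
```

Scaled: -0.05 m is -0.8, -0.04 m is -0.64.

```bash
python3 -m handwheel '[0,0,0,0,0,0,0.088,0,0,0,0,0,0,0.088,0,0,0,0,0,0,0.088,0,0,-0.8,0,0,0,0.088,0,0,-0.8,0,0,0,0.088,0,0,-0.64,0,0,0,0.088,-0.8,0,0,0,0,0,0.088,-0.8,0,0,0,0,0,0.088]';python3 -m handwheel '[-0.8,0,0,0,0,0,0.088,-0.8,0,0,0,0,0,0.088,-0.8,0,0,0,0,0,0.088,-0.8,0,0,0,0,0,0.088,-0.48,0,0,0,0,0,0.088,0,0,0,0,0,0,0.088,0,0,0,0,0,0,0.088]'
python3 -c "
from w import *
top('t2')"
```

```text
time: 22.22
eef_pos: [0.4532, -0.2621, 0.2511]
ee_rot: [0.707, 0.708, 0.0, 0.001]
ft_force: [0.2, -0.3, -0.8]
gripper_width: 0.0877
gripper_force: 0.0
time: 23.1
eef_pos: [0.453, -0.4905, 0.2499]
ee_rot: [0.707, 0.707, 0.0, -0.0]
ft_force: [-0.2, 0.5, 0.2]
gripper_width: 0.0876
gripper_force: 0.0
0.128 983 [0.4391 0.1069 0.127 ] [0.046 0.046 0.008]
0.128 974 [ 0.4525 -0.1617  0.1271] [0.046 0.047 0.008]
0.17 261 [ 0.4494 -0.0715  0.1692] [0.022 0.022 0.007]
0.102 1395 [0.444  0.018  0.1013] [0.056 0.055 0.008]
0.102 338 [0.4363 0.161  0.1021] [0.078 0.01  0.008]
0.102 247 [ 0.4534 -0.2161  0.1021] [0.066 0.008 0.009]
```

View pics/t2.png

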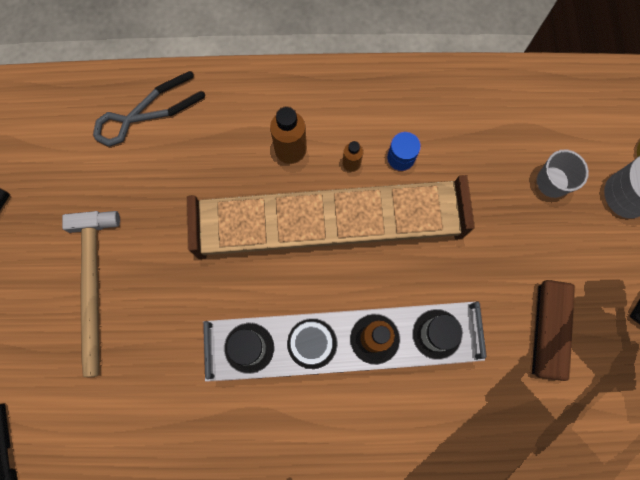

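All four stand on their mats: jar (249,347), tin (312,343), bottle (375,338) and jar (437,333), each measured within about 2 mm of its mat's centre. The arm is clear.

```bash
python3 -c "
from cell import hand_in
print(hand_in())"
```

```text
the job is handed in; nothing more can be done
None
```

The job is handed in at about 23 s: from the left, jar, tin, bottle and jar stand upright on the steel rack, each measured within about 2 mm of its mat's centre; the left-end jar went to the left mat and the right-end jar to the right, since the two are interchangeable.

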